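# Enable the exposure laser with its interlock key

### The job

Arm the exposure laser: take the key with the flat, plate-shaped bow out of the key stand, push its blade fully home into the key switch on the interlock console, and turn it clockwise (seen from above) to its stop, the ON position, about 60 degrees round. Leave the key in the switch, turned on, and let go of it; leave the key with the round head in its place in the stand.

Things in the scene. Friction and masses are not known exactly. Their poses are not given: they have to be found in the camera images.
- laser_key: Key to use, upright in a slot of the aluminium key stand (75x180x45 mm, slots 100 mm apart). Black flat bow 36 wide (x), 10 thick (y), 36 tall, on a 40x26x5 steel shoulder plate; steel blade below, 20 (x) x 6 (y), 30 long. Origin: centre of the shoulder's underside (at the stand's top), z up; bow 5 to 41 mm above it. Works either way round. 80 g.
- round_key: Other key, not to be used, in the stand's other slot: black round head 24 mm in diameter, 36 mm tall, on a steel disc 36 mm in diameter, 5 mm thick, thin round shank below. Origin: centre of the disc's underside, at the stand's top. It stays there.
- keyhole (a point): Centre of the key switch's mouth, on top of its dark steel core (48x34 mm) in a 72 mm steel ring, on the console, a white box 170x270x50 mm; 88 mm above the bench. x along the slot, z up, turns with the core. Mouth 32x18 mm narrows over 10 mm to a slot 24 (x) x 10 (y), 35 deep. Key home: shoulder on the core, its origin here, its x along this x.
- key_switch (a joint): Angle of the switch's core, rad: 0 = off (at the start), grows clockwise seen from above (yaw falls) to its stop at 1.05 = on. Stays where left; takes about 0.04 N m. The blade has about 12 degrees of play in the slot, so hand and key turn about 72 degrees to bring the core to its stop; a few degrees more do no harm.

How it is judged:
On the way, in this order (a step that is already met when the one before it is completed fails the run):
1. the flat-bowed key is in the switch, its shoulder within 12 mm of the core's top, while the switch is still off (below 0.35 rad) (horizontal distance between laser_key and keyhole below 0.012 m and z of laser_key in the frame of keyhole below 0.012 m and value of joint key_switch below 0.35 rad), for 0.1 s.
2. the key in the switch has turned the core to on (beyond 0.75 rad) (horizontal distance between laser_key and keyhole below 0.012 m and z of laser_key in the frame of keyhole below 0.012 m and value of joint key_switch above 0.75 rad), for 0.1 s.
At the end, for the whole second after the job is handed in: The flat-bowed key stands in the switch (origin within 12 mm of the keyhole sideways and less than 8 mm above it), the switch reads more than 0.75 rad of its 1.05, the key is at rest, and the round-headed key is within 25 mm of its start (horizontal distance between laser_key and keyhole below 0.012 m and z of laser_key in the frame of keyhole below 0.008 m and value of joint key_switch above 0.75 rad and linear speed of laser_key below 0.02 m/s and distance of round_key from where it was at the start of the episode below 0.025 m); the robot touches nothing.
It fails at once if the round-headed key is taken or knocked out of its place (moved more than 25 mm) (distance of round_key from where it was at the start of the episode above 0.025 m).
It also fails if it takes over 48 s, if anything falls off the work surface, if the arm or the gripper's body presses on something with over 40 N, if the wrist force passes 120 N, or if a joint passes its speed limit or range.

### The arm

A 7-joint arm with a two-finger parallel gripper is mounted at the origin on the work surface. World frame = base frame: x ahead of the robot, y to its left, z up, the work surface at z = 0. Lengths are in m, angles in rad, forces in N, time in s.
With the tool pointing down it reaches from about 0.425 to 0.875 m from the base axis. Payload 4.7 kg.
Tool frame: the origin (TCP) lies midway between the tips of the shut fingers; the grasp point (between the pads) lies 19 mm behind it; z points along the fingers, y is the line along which they close (so a half turn about z gives the same grasp; the last joint's range is limited). The gripper opens to 87 mm and grips with 3 to 60 N. Pads are 19 mm wide; open, the fingers measure 117 mm over their backs; the gripper's body (75 mm by 190 mm) begins 51 mm behind the grasp point.
Start: joints at [-1.134, 0.321, -0.07, 1.45, 0.023, 1.371, -0.057], TCP at [0.267, 0.593, 0.223] pointing down, gripper open.
Joint ranges: [-2.86, 2.86], [-0.3, 2.09], [-1.38, 1.24], [0.06, 2.45], [-1.56, 4.7], [0.09, 2.05], [-2.69, 2.69]. Speed limits (rad/s): [2.57, 2.57, 3.14, 3.14, 3.14, 3.14, 3.14].

### API

Orientations are given as a rotation vector (axis times angle).
In Python, from bench import ctrl, imaging, job gives the robot as it stands (ctrl), with the cameras (imaging) and the job (job).
- The arm moves only by the shell command python3 inch.py 'ROWS' [FORCE]. ROWS is rows parted by semicolons, their numbers by spaces, 1 to 20 of them, each of 5 numbers: dx, dy, dz in m, then a turn about the tool's z in rad, then the opening from 0.0 (shut) to 1.0 (fully open); each row is the pose to reach, as a shift and turn from the pose commanded when the command began, along the tool's axes at that moment; what a row does not reach only later rows make up. A row lasts 1/10 s, in which the tool goes at most 0.05 m and 0.15 rad, less where a joint would pass 70% of its speed; a pose out of reach is approached as far as the arm can. The fingers move at their own pace and stop on an object; FORCE is the grip in N (left out, the last holds). Time passes only in rows, so rows that do not move let the fingers close. It prints the time, the measured TCP pose, the force, the opening and the grip force at its end.
- ctrl.get_state(): the state, without advancing time (a new reading comes with each control period).
- imaging.get_image(name): name is "scene" or "side" or "wrist"; returns the picture (480x640x3 uint8, red, green, blue); there is no depth.
- imaging.camera_model(name): a dict with "vertical_fov" (degrees; the focal length in pixels is half the picture's height over the tangent of half this angle, whatever the lens; pixels are square), "cx", "cy" (the principal point, pixels), "k1" (the pictures are not rectified: a ray, as slopes to the right and down, at radius r is drawn at 1 + k1 r^2 times it, then the intrinsics apply), "rvec" (rotation vector, rad) and "tvec" (3), from world to camera coordinates, as OpenCV has them; the wrist camera has in their place "hand_eye" (4x4, takes a point from camera to tool coordinates, whose origin is the TCP and whose axes are the flange's). Camera axes: x right, y down, z forward; pixel columns grow to the right and rows downward; lengths in m; the calibration is good to about 2 mm. A picture is of the moment at which its call begins: read the wrist's pose just before it. camera_model takes no time and is no camera call.
- job.close_job(): hands the job in; it is judged then, once.
The state is a dict: "time": time; "joint_positions": joint angles; "qd": joint speeds; "joint_torque": joint torques, N m; "position": TCP position; "tool_rot": TCP orientation; "ft_force": force on the tool from outside, world axes, zero at the start; "torque": the same for the moment, N m; "grip_width": opening from 0.0 (shut) to 1.0 (fully open); "grip_force": force on a finger pad.
Only numpy, scipy, OpenCV 4.12 (cv2) and the standard library are available. Lean on these libraries where they do the work, as an engineer would, in place of code of your own. Each camera call takes 0.05 s, during which the arm holds its last target. There are 200 camera calls.

## Working session

There is one attempt and no reset: what is moved stays moved. The work goes in short steps, Python scripts to look and compute and a shell command to move; the robot and the scene stay as the last step left them, time stands still between calls to the robot, and variables do not carry over. Pictures are saved under pics/ and viewed, at most 10 in all, crops included, and the job is handed in when it is done.

```bash
ls; mkdir -p pics; python3 - <<'E'
from bench import ctrl, imaging, job
import cv2,numpy as np
s=ctrl.get_state(); print(s['time'],s['position'],s['tool_rot'],s['grip_width'])
for n in("scene","side","wrist"):
    print(n,imaging.camera_model(n)); cv2.imwrite(f"pics/{n}0.png",imaging.get_image(n)[:,:,::-1])
a=[cv2.imread(f"pics/{n}0.png") for n in("scene","side")]
E
```

```text
bench.py
inch.py
pics
0.0 [0.2665026  0.59225719 0.22144769] [-6.58956922e-01 -3.07139952e+00  2.93382191e-03] 0.9969564937311077
scene {'vertical_fov': 54.56367307288136, 'cx': 324.05469455358747, 'cy': 244.74386109435142, 'k1': -0.05508904493698492, 'rvec': array([ 2.06641465,  1.44166945, -0.50898307]), 'tvec': array([-0.26483926, -0.29130121,  1.2291464 ])}
side {'vertical_fov': 56.110686417088566, 'cx': 314.43384741197065, 'cy': 241.31043335302905, 'k1': -0.06134498522322672, 'rvec': array([ 1.00261314, -2.19499059,  1.2558182 ]), 'tvec': array([0.42562061, 0.26185769, 0.4808383 ])}
wrist {'vertical_fov': 60.156502647603105, 'cx': 317.2044314638545, 'cy': 240.90334138113087, 'k1': -0.05795228463528509, 'hand_eye': array([[-1.50200964e-03, -9.54892845e-01, -2.96946795e-01,
         8.16435844e-02],
       [ 9.99998799e-01, -1.32113093e-03, -8.09806216e-04,
         4.25034815e-04],
       [ 3.80972565e-04, -2.96947654e-01,  9.54893683e-01,
        -1.62747862e-01],
       [ 0.00000000e+00,  0.00000000e+00,  0.00000000e+00,
         1.00000000e+00]])}
```

View pics/scene0.png

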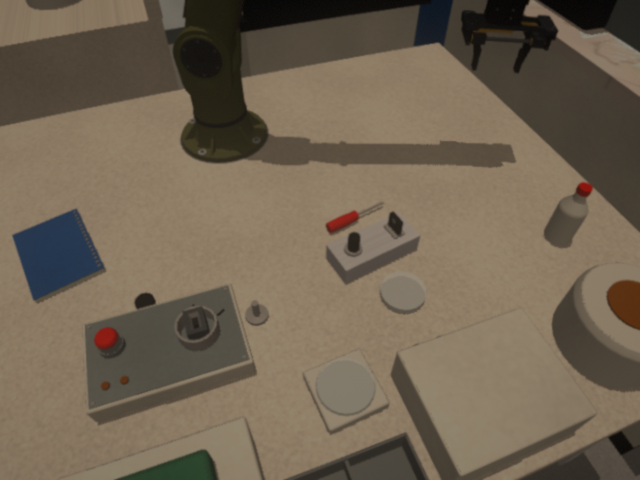

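View pics/side0.png

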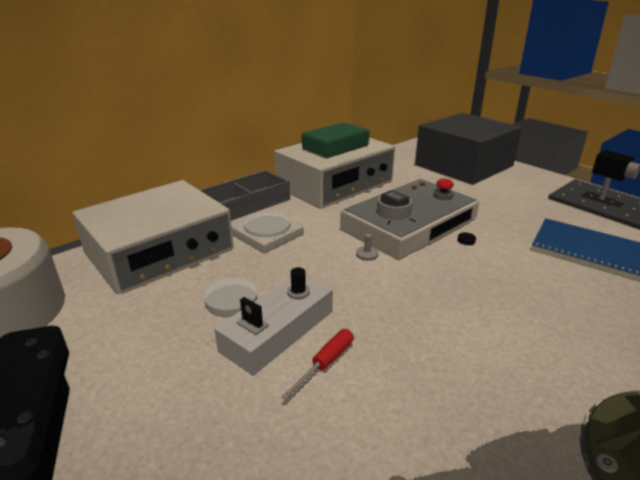

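View pics/wrist0.png

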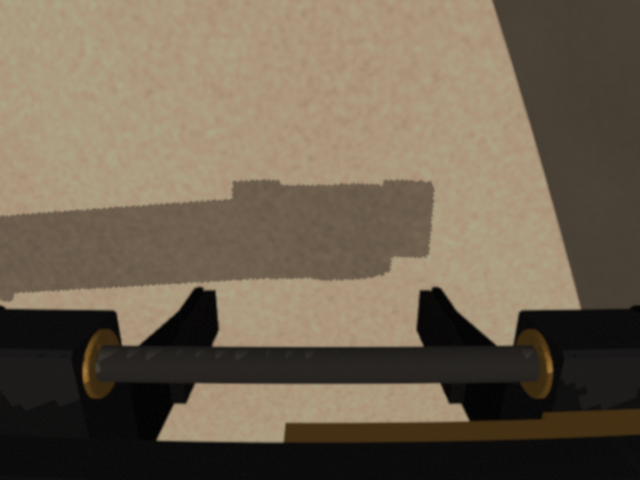

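The scene picture shows the flat key at about (396,223), the round key at (353,243) and the switch at (196,322). In the side picture they are at (251,312), (298,283) and (395,201). The wrist camera sees only the bench and a shadow. I'll measure next.

```bash
cat > h.py <<'E'
from bench import ctrl, imaging, job
import cv2,numpy as np
from scipy.spatial.transform import Rotation as R
def cam(n,s=None):
    m=imaging.camera_model(n); f=240/np.tan(np.radians(m['vertical_fov']/2))
    K=np.array([[f,0,m['cx']],[0,f,m['cy']],[0,0,1]]); D=np.array([m['k1'],0,0,0,0.])
    if n!='wrist': Rw=cv2.Rodrigues(m['rvec'])[0]; t=m['tvec']
    else:
        s=s or ctrl.get_state(); T=np.eye(4); T[:3,:3]=R.from_rotvec(s['tool_rot']).as_matrix(); T[:3,3]=s['position']
        W=np.linalg.inv(T@m['hand_eye']); Rw=W[:3,:3]; t=W[:3,3]
    return K,D,Rw,t
def plane(c,px,z):
    K,D,Rw,t=c; p=cv2.undistortPoints(np.array(px,float).reshape(-1,1,2),K,D)[:,0]
    d=np.c_[p,np.ones(len(p))]@Rw; o=-Rw.T@t
    return o+d*((z-o[2])/d[:,2])[:,None]
def tool(v,s):  # world shift -> tool axes
    return R.from_rotvec(s['tool_rot']).inv().apply(v)
def snap(n,name):
    s=ctrl.get_state(); im=imaging.get_image(n); cv2.imwrite(name,im[:,:,::-1]); return s,im
E
python3 - <<'E'
from h import *
np.set_printoptions(precision=4,suppress=True)
a=cam('scene');b=cam('side')
# flat key shoulder centre, bow top centre, round disc, switch ring
print('flat bow centre z=.068',plane(a,[[396,223]],.068),plane(b,[[251,312]],.068))
print('round centre',plane(a,[[354,243]],.068),plane(b,[[298,283]],.068))
print('core',plane(a,[[196,321]],.088),plane(b,[[395,201]],.088))
print('stand top corners scene',plane(a,[[327,250],[341,264],[419,240],[404,217]],.045))
print('stand top side',plane(b,[[217,330],[252,350],[333,288],[297,265]],.045))
S=cv2.imread('pics/scene0.png');T=cv2.imread('pics/side0.png')
f=lambda i,x,y:cv2.resize(i[y-37:y+38,x-50:x+50],(400,300),interpolation=cv2.INTER_CUBIC)
cv2.imwrite('pics/crop.png',np.vstack([np.hstack([f(S,380,235),f(S,196,322)]),np.hstack([f(T,270,305),f(T,396,205)])]))
s=ctrl.get_state();print(R.from_rotvec(s['tool_rot']).as_matrix())
E
```

```text
flat bow centre z=.068 [[0.4939 0.2535 0.068 ]] [[0.4949 0.2523 0.068 ]]
round centre [[0.5137 0.153  0.068 ]] [[0.5058 0.1588 0.068 ]]
core [[ 0.5953 -0.1666  0.088 ]] [[ 0.5737 -0.1446  0.088 ]]
stand top corners scene [[0.4948 0.1043 0.045 ]
 [0.5368 0.1175 0.045 ]
 [0.5341 0.2891 0.045 ]
 [0.4662 0.2892 0.045 ]]
stand top side [[0.5178 0.2966 0.045 ]
 [0.4525 0.2814 0.045 ]
 [0.4839 0.1056 0.045 ]
 [0.5734 0.107  0.045 ]]
[[-0.912   0.4102 -0.0005]
 [ 0.4102  0.912  -0.0014]
 [-0.0001 -0.0015 -1.    ]]
```

View pics/crop.png

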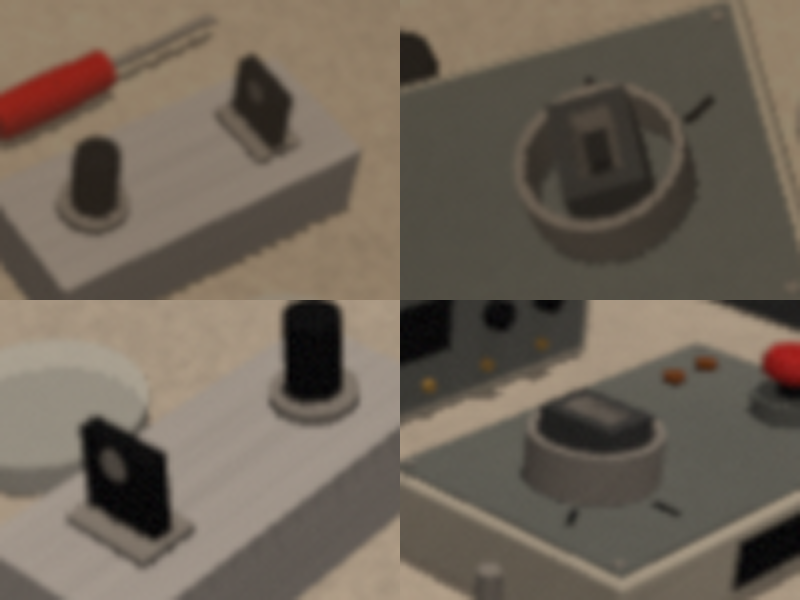

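In the crops, the key's shoulder centre is at about scene (394.5,231) and side (252.5,323.5). The switch mouth is at scene (195,322) and side (395,195).

```bash
python3 - <<'E'
from h import *
np.set_printoptions(precision=4,suppress=True)
a=cam('scene');b=cam('side')
print('shoulder',plane(a,[[394.5,231]],.05),plane(b,[[252.5,323.5]],.05))
k=plane(a,[[195.2,322]],.088),plane(b,[[395.2,195]],.088);print('hole',*k)
# core top edges in scene crop: left edge (548,105)-(570,190)?, mouth long axis (592,110)-(603,190)
m=lambda u,v:[146+(u-400)/4,285+v/4]
for e in ([m(592,110),m(603,190)],[m(548,105),m(567,212)],[m(625,88),m(655,188)]):
    p=plane(a,e,.088);d=p[1]-p[0];print('yaw',np.degrees(np.arctan2(d[1],d[0])),np.linalg.norm(d))
c=lambda u,v:[346+(u-400)/4,168+(v-300)/4]
p=plane(b,[c(585,393),c(652,412)],.088);print(p)
s=ctrl.get_state()
print('shift',tool(np.array([.494,.253,.2])-s['position'],s))
E
```

```text
shoulder [[0.4988 0.2503 0.05  ]] [[0.4915 0.2537 0.05  ]]
hole [[ 0.5967 -0.1682  0.088 ]] [[ 0.5922 -0.167   0.088 ]]
yaw -4.019218238102134 0.03943344385048409
yaw -1.4446962891603152 0.05315495113393301
yaw 2.474606454707211 0.05171809063975385
[[ 0.6086 -0.1768  0.088 ]
 [ 0.5705 -0.1845  0.088 ]]
shift [-0.3466 -0.2162  0.0221]
```

```bash
python3 inch.py '-0.347 -0.216 0.02 -0.42 0.6;-0.347 -0.216 0.02 -0.42 0.6;-0.347 -0.216 0.02 -0.42 0.6;-0.347 -0.216 0.02 -0.42 0.6;-0.347 -0.216 0.02 -0.42 0.6;-0.347 -0.216 0.02 -0.42 0.6;-0.347 -0.216 0.02 -0.42 0.6;-0.347 -0.216 0.02 -0.42 0.6;-0.347 -0.216 0.02 -0.42 0.6;-0.347 -0.216 0.02 -0.42 0.6;-0.347 -0.216 0.02 -0.42 0.6;-0.347 -0.216 0.02 -0.42 0.6' 20; python3 - <<'E'
from h import *
s,im=snap('wrist','pics/w1.png');print(s['position'],R.from_rotvec(s['tool_rot']).as_matrix(),s['joint_positions'])
E
```

```text
time: 1.35
position: [0.4933, 0.2557, 0.2025]
tool_rot: [0.001, -3.141, -0.001]
ft_force: [0.4, 0.5, -0.0]
grip_width: 0.599
grip_force: 0.0
[0.49325842 0.25573996 0.20248345] [[-9.99999411e-01 -9.21128889e-04 -5.73446558e-04]
 [-9.21562435e-04  9.99999289e-01  7.56231691e-04]
 [ 5.72749563e-04  7.56759713e-04 -9.99999550e-01]] [-0.64929624  0.13034     0.13535012  1.72278898 -0.01923381  1.28981831
  1.06197361]
```

View pics/w1.png

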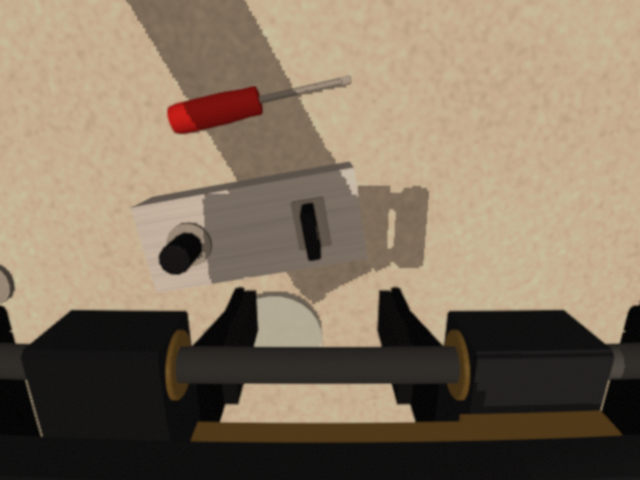

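The wrist picture shows the shoulder plate with corners near (291,200), (323,195), (331,245) and (300,250), and the bow standing between them. The round key is at (183,248). The stand's front top edge runs from (155,292) to (366,262).

```bash
python3 - <<'E'
from h import *
np.set_printoptions(precision=4,suppress=True)
c=cam('wrist')
p=plane(c,[[291,200],[323,195],[331,245],[300,250]],.05);print(p,p.mean(0))
yaw=lambda d:np.degrees(np.arctan2(d[1],d[0]))
print('long yaw',yaw(p[3]-p[0]),yaw(p[2]-p[1]))
e=plane(c,[[155,292],[366,262],[135,206],[352,166]],.045);print(e,'stand yaw',yaw(e[1]-e[0]),yaw(e[3]-e[2]))
im=cv2.imread('pics/w1.png'); g=im[185:270,270:350].max(2)
m=(g<30).astype(np.uint8); n,l,st,ce=cv2.connectedComponentsWithStats(m); i=1+st[1:,4].argmax()
pts=np.argwhere(l==i)[:,::-1]+[270,185]; print('bow',st[i],ce[i]+[270,185])
q=plane(c,pts,.086);mu=q.mean(0);w,v=np.linalg.eigh(np.cov((q-mu)[:,:2].T));print('bow@top',mu,yaw(v[:,1]),np.sqrt(12*w))
cv2.imwrite('pics/w1c.png',cv2.resize(im[160:290,120:380],(780,390),interpolation=cv2.INTER_CUBIC))
E
```

```text
[[0.4766 0.2355 0.05  ]
 [0.4727 0.2603 0.05  ]
 [0.5132 0.2668 0.05  ]
 [0.5174 0.242  0.05  ]] [0.495  0.2511 0.05  ]
long yaw 8.986143185338468 9.174999188198884
[[0.5567 0.1178 0.045 ]
 [0.5295 0.2959 0.045 ]
 [0.4821 0.1104 0.045 ]
 [0.4511 0.2825 0.045 ]] stand yaw 98.68308507366557 100.20172436683777
bow [ 31  19  19  56 693] [310.026  231.1833]
bow@top [0.4916 0.2508 0.086 ] -171.7543039788725 [0.009  0.0389]
```

View pics/w1c.png

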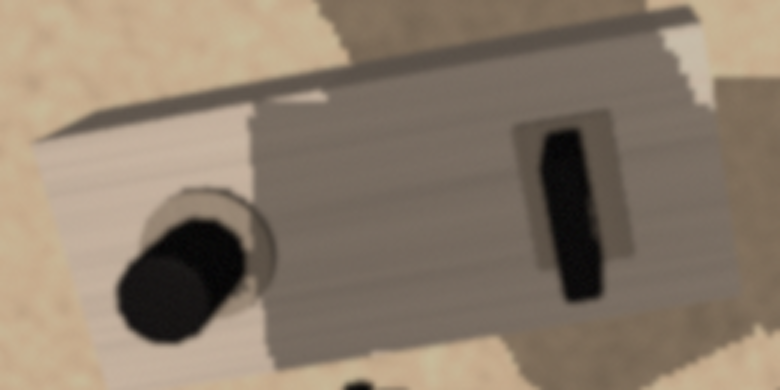

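```bash
python3 inch.py '-0.001 -0.005 0.04 -0.157 0.6;-0.001 -0.005 0.08 -0.157 0.6;-0.001 -0.005 0.11 -0.157 0.6;-0.001 -0.005 0.13 -0.157 0.6;-0.001 -0.005 0.14 -0.157 0.6;-0.001 -0.005 0.147 -0.157 0.6;-0.001 -0.005 0.147 -0.157 0.6;-0.001 -0.005 0.147 -0.157 0.6'; python3 - <<'E'
from h import *
s,im=snap('wrist','pics/w2.png');print(s['position'],s['ft_force'])
E
```

```text
time: 2.2
position: [0.4962, 0.2491, 0.0566]
tool_rot: [-0.243, 3.131, 0.001]
ft_force: [0.2, -0.4, -0.3]
grip_width: 0.6
grip_force: 0.0
[0.49618857 0.24910535 0.05664962] [ 0.16232366 -0.3504698  -0.34504395]
```

View pics/w2.png

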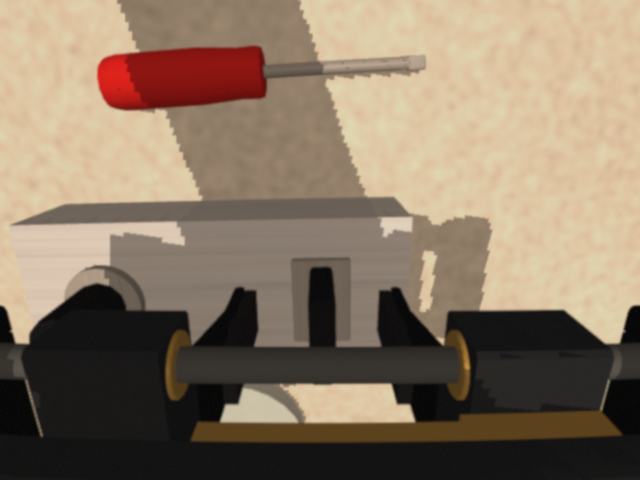

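The bow stands centred at about column 320 between the open fingers and square to them, so I'll close on it and lift.

```bash
python3 inch.py '0 0 0 0 0;0 0 0 0 0;0 0 0 0 0;0 0 0 0 0;0 0 0 0 0;0 0 0 0 0' 40; python3 inch.py '0 0 -0.02 0 0;0 0 -0.05 0 0;0 0 -0.09 0 0;0 0 -0.13 0 0;0 0 -0.13 0 0;0 0 -0.13 0 0'; python3 - <<'E'
from h import *
s=ctrl.get_state();print(s['position'],s['joint_positions'])
print('shift to hole hover',tool(np.array([.595,-.168,s['position'][2]])-s['position'],s), R.from_rotvec(s['tool_rot']).as_matrix()[:2,1])
E
```

```text
time: 2.85
position: [0.4956, 0.2485, 0.0556]
tool_rot: [-0.242, 3.132, 0.0]
ft_force: [0.3, 0.7, -0.3]
grip_width: 0.139
grip_force: 0.2
time: 3.45
position: [0.4959, 0.2486, 0.1864]
tool_rot: [-0.242, 3.131, 0.001]
ft_force: [-0.2, 0.4, -1.1]
grip_width: 0.112
grip_force: 39.9
[0.49594118 0.24861929 0.18637321] [-0.63355612  0.13732925  0.13255035  1.74778157 -0.01921385  1.25581137
  1.22863105]
shift to hole hover [-3.39142052e-02 -4.26888777e-01 -2.89837883e-04] [-0.15354655  0.98814108]
```

```bash
python3 inch.py '0.035 -0.413 0 0.157 0;0.035 -0.413 0 0.157 0;0.035 -0.413 0 0.157 0;0.035 -0.413 0 0.157 0;0.035 -0.413 0 0.157 0;0.035 -0.413 0 0.157 0;0.035 -0.413 0 0.157 0;0.035 -0.413 0 0.157 0;0.035 -0.413 0 0.157 0;0.035 -0.413 0 0.157 0;0.035 -0.413 0 0.157 0;0.035 -0.413 0 0.157 0;0.035 -0.413 0 0.157 0'; python3 - <<'E'
from h import *
s,im=snap('wrist','pics/w3.png');print(s['position'],s['joint_positions'],R.from_rotvec(s['tool_rot']).as_matrix()[:2,1])
E
```

```text
time: 4.75
position: [0.5245, -0.1631, 0.1851]
tool_rot: [0.0, -3.141, -0.001]
ft_force: [0.7, -0.7, -1.4]
grip_width: 0.107
grip_force: 39.9
[ 0.52447229 -0.16307392  0.18507739] [-0.20084541  0.13333393  0.49652413  1.77129289 -0.06723286  1.25448205
  1.88399388] [-2.43846883e-04  9.99999682e-01]
```

View pics/w3.png

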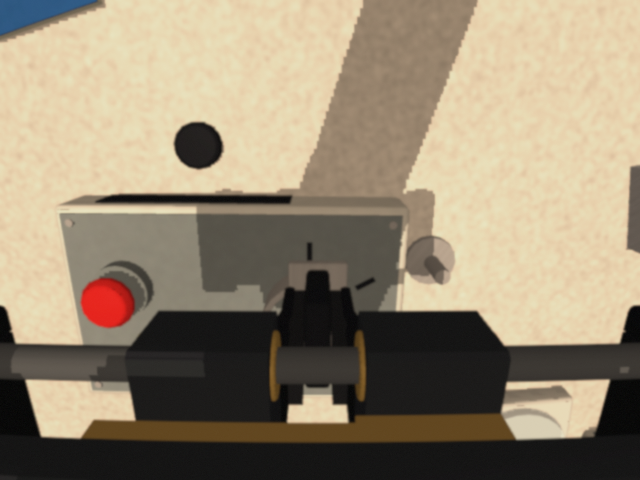

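The held key is square in the fingers, with the shoulder's near edge at row 263 and columns 288–347. It hides the switch, so I'll go about 0.15 m further out to see the hole.

```bash
python3 inch.py '-0.155 -0.004 0 0 0;-0.155 -0.004 0 0 0;-0.155 -0.004 0 0 0;-0.155 -0.004 0 0 0;-0.155 -0.004 0 0 0;-0.155 -0.004 0 0 0;-0.155 -0.004 0 0 0'; python3 - <<'E'
from h import *
np.set_printoptions(precision=4,suppress=True)
s,im=snap('wrist','pics/w4.png');print(s['position'],s['joint_positions'],R.from_rotvec(s['tool_rot']).as_matrix()[:2,1])
c=cam('wrist',s); K,D,Rw,t=c
p=cv2.projectPoints(np.array([[.595,-.168,.088]]),cv2.Rodrigues(Rw)[0],t,K,D)[0].ravel();print(p)
x,y=p.astype(int); x0,y0=x-65,y-50; print(x0,y0)
A=cv2.resize(im[y0:y0+100,x0:x0+130],(780,600),interpolation=cv2.INTER_CUBIC)
cv2.imwrite('pics/w4c.png',A[:,:,::-1])
E
```

```text
time: 5.5
position: [0.6783, -0.1699, 0.1867]
tool_rot: [0.006, 3.141, 0.001]
ft_force: [-0.2, -0.2, -1.7]
grip_width: 0.109
grip_force: 39.9
[ 0.6783 -0.1699  0.1867] [-0.1358  0.4691  0.4854  1.3778 -0.2187  1.3468  1.9202] [0.0038 1.    ]
[319.5041 109.5698]
254 59
```

View pics/w4c.png

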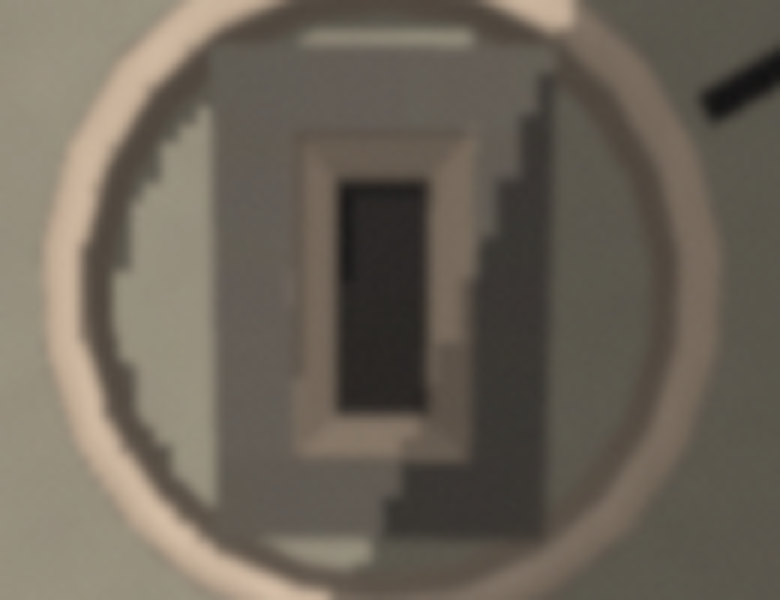

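The crop shows the slot mouth with corners (298,135), (474,135), (470,458) and (294,458), so its centre is at about image pixel (318,108.5) and it is practically square to the tool.

```bash
python3 - <<'E'
from h import *
np.set_printoptions(precision=4,suppress=True)
s=ctrl.get_state();print(s['position'])
c=cam('wrist',s)
f=lambda q:[[254+(u+.5)/6-.5,59+(v+.5)/6-.5] for u,v in q]
yaw=lambda d:np.degrees(np.arctan2(d[1],d[0]))
for q in ([(298,135),(474,135),(470,458),(294,458)],[(212,45),(553,45),(547,537),(215,537)]):
    p=plane(c,f(q),.088);m=p.mean(0);print(m,np.linalg.norm(p[3]-p[0]),np.linalg.norm(p[1]-p[0]),yaw(p[3]-p[0]),yaw(p[2]-p[1]))
    print('shift',tool(m-s['position'],s))
# held key: predicted shoulder & bow outline in tool frame -> pixels (w4)
K,D,_,_=c; H=np.linalg.inv(imaging.camera_model('wrist')['hand_eye'])
def pr(P): return cv2.projectPoints(np.array(P,float),cv2.Rodrigues(H[:3,:3])[0],H[:3,3],K,D)[0][:,0]
print('pred shoulder top/bottom edge',pr([[.02,-.013,.0055],[.02,.013,.0055],[.02,-.013,.0105],[.02,.013,.0105]]))
print('pred bow top far corner',pr([[.018,-.005,-.0305],[.018,.005,-.0305]]))
im=cv2.imread('pics/w4.png')
g=im.max(2).astype(int)
print('rows col 300',g[245:290,298]);print('rows col 340',g[245:290,338]); print('col318',g[245:290,317]);print('row 275',g[275,280:356])
E
```

```text
[ 0.6784 -0.1699  0.1869]
[ 0.5945 -0.1691  0.088 ] 0.031368169959360606 0.01744873287090415 -1.5514302145737096 -0.4960760090805474
shift [0.0841 0.0004 0.0988]
[ 0.5942 -0.1693  0.088 ] 0.047764700887267045 0.03352529260141082 -0.9458845088715014 -0.01856726413871387
shift [0.0843 0.0002 0.0988]
pred shoulder top/bottom edge [[286.8297 261.2872]
 [347.0205 261.2095]
 [287.6212 257.4124]
 [346.2512 257.3362]]
pred bow top far corner [[302.575  301.8924]
 [331.0891 301.8582]]
rows col 300 [155 155 155 155 155 156 155 154 154 155 154 154 154 152 145 127 106  99
 104 113 117 118 119 118 119 118 119 119 119 119 119 118 119 119 119 119
 118 119 118 119 118 119 118 113  98]
rows col 340 [162 161 160 157 156 154 153 153 153 153 154 153 154 153 148 131 110 102
 107 114 119 120 120 120 120 120 120 120 120 121 120 120 120 120 120 120
 120 121 120 121 120 120 119 113  99]
col318 [163 160 158 155 153 152 153 155 158 160 161 161 161 156 147 128 107 100
 106 114 119 121 120 113  93  60  29  17  14  11  12  12  14  15  14  13
  14  11  15  14  12  13  14  15  14]
row 275 [161 159 158 157 157 156 153 145 131 121 120 119 118 117 117 116 118 118
 119 119 119 118 117 116 112  97  66  34  16  12  13  14  13  15  12  10
  15  12  12  12  14  13  13  13  14  14  15  23  48  84 109 120 122 122
 122 122 121 121 120 120 120 119 119 120 119 118 120 135 150 156 157 157
 157 156 156 155]
```

```bash
python3 inch.py '0.045 0 0 0.01 0;0.085 0 0 0.01 0;0.085 0 0.03 0.01 0;0.085 0 0.05 0.01 0;0.085 0 0.05 0.01 0;0.085 0 0.055 0.01 0;0.085 0 0.06 0.01 0;0.085 0 0.064 0.01 0;0.085 0 0.067 0.01 0;0.085 0 0.07 0.01 0'; python3 - <<'E'
from h import *
s=ctrl.get_state();print(s['position'],s['ft_force'],s['torque'])
E
```

```text
time: 6.55
position: [0.5946, -0.1693, 0.1155]
tool_rot: [0.02, 3.141, -0.0]
ft_force: [0.1, -0.4, -1.2]
grip_width: 0.114
grip_force: 39.9
[ 0.59461518 -0.16931298  0.11550991] [ 0.0563083  -0.39986894 -1.22729035] [-0.03663017  0.10391532  0.01471285]
```

```bash
python3 inch.py '0 0 0.004 0 0;0 0 0.008 0 0;0 0 0.012 0 0;0 0 0.015 0 0;0 0 0.0165 0 0;0 0 0.0165 0 0'
```

```text
time: 7.15
position: [0.5944, -0.1693, 0.0994]
tool_rot: [0.02, 3.141, 0.0]
ft_force: [-0.9, 0.8, 1.1]
grip_width: 0.109
grip_force: 39.9
```

```bash
python3 inch.py '0 0 0.001 0 0;0 0 0.002 0 0;0 0 0.002 0 0'
```

```text
time: 7.45
position: [0.5947, -0.1693, 0.0992]
tool_rot: [0.02, 3.141, 0.001]
ft_force: [-4.6, 1.2, 11.1]
grip_width: 0.11
grip_force: 40.0
```

```bash
python3 inch.py '0 0 -0.001 0 0;0 0 -0.001 0.1 0;0 0 -0.001 0.2 0;0 0 -0.001 0.3 0;0 0 -0.001 0.4 0;0 0 -0.001 0.5 0;0 0 -0.001 0.6 0;0 0 -0.001 0.7 0;0 0 -0.001 0.8 0;0 0 -0.001 0.9 0;0 0 -0.001 1.0 0;0 0 -0.001 1.1 0;0 0 -0.001 1.2 0;0 0 -0.001 1.27 0;0 0 -0.001 1.27 0'; python3 - <<'E'
from h import *
s=ctrl.get_state();print(s['position'],s['ft_force'],s['torque'],s['joint_positions'],R.from_rotvec(s['tool_rot']).as_matrix()[:2,1])
E
```

```text
time: 8.95
position: [0.5944, -0.1702, 0.0992]
tool_rot: [1.882, 2.515, -0.001]
ft_force: [-3.3, -0.5, 6.7]
grip_width: 0.111
grip_force: 40.0
[ 0.5944141  -0.17020087  0.0992311 ] [-3.3256993  -0.45855338  6.66168413] [-0.11232603  0.81102126  0.00800166] [-0.34235832  0.40791022  0.72087972  1.70326347 -0.29151834  1.1402338
  0.7468497 ] [0.95935144 0.28221406]
```

```bash
python3 inch.py '0 0 0 0.05 0;0 0 0 0.09 0;0 0 0 0.09 0'; python3 - <<'E'
from h import *
s=ctrl.get_state();print(s['torque'],R.from_rotvec(s['tool_rot']).as_matrix()[:2,1])
E
```

```text
time: 9.25
position: [0.5944, -0.1701, 0.0992]
tool_rot: [1.99, 2.43, -0.001]
ft_force: [-3.2, -1.2, 6.1]
grip_width: 0.11
grip_force: 40.3
[-0.1075742   0.8615345   0.51097552] [0.98035211 0.19725551]
```

The moment climbed to 0.5 N m, so the core is at its stop. I'll ease off, let go and retreat.

```bash
python3 inch.py '0 0 0 -0.07 0;0 0 0 -0.07 0;0 0 0 -0.07 0.5;0 0 0 -0.07 0.5;0 0 0 -0.07 0.5;0 0 0 -0.07 0.5;0 0 -0.01 -0.07 0.5;0 0 -0.03 -0.07 0.5;0 0 -0.06 -0.07 0.5;0 0 -0.1 -0.07 0.5;0 0 -0.12 -0.07 0.5;-0.07 0 -0.12 -0.07 0.5;-0.07 0 -0.12 -0.07 0.5;-0.07 0 -0.12 -0.07 0.5'; python3 - <<'E'
from h import *
S,_=snap('scene','pics/s9.png');T,_=snap('side','pics/t9.png');_,W=snap('wrist','pics/w9.png')
a=cv2.imread('pics/scene0.png');s=cv2.imread('pics/s9.png');t=cv2.imread('pics/t9.png');w=cv2.imread('pics/w9.png')
f=lambda i,x,y:cv2.resize(i[y-37:y+38,x-50:x+50],(400,300),interpolation=cv2.INTER_CUBIC)
cv2.imwrite('pics/end.png',np.vstack([np.hstack([f(s,380,235),f(s,196,322)]),np.hstack([f(t,396,205),cv2.resize(w,(400,300))])]))
E
```

```text
time: 10.65
position: [0.6073, -0.2426, 0.2191]
tool_rot: [1.91, 2.491, -0.004]
ft_force: [-1.0, -0.5, -0.2]
grip_width: 0.495
grip_force: 0.0
```

View pics/end.png

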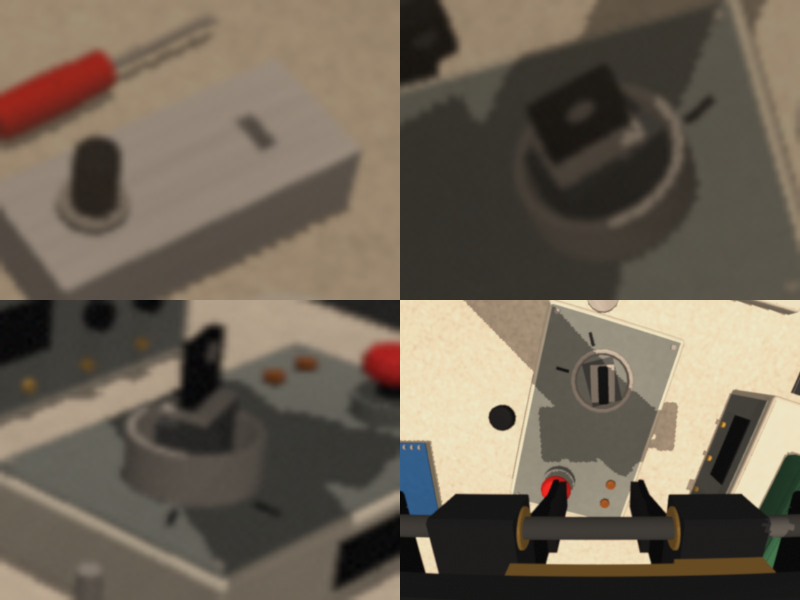

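The key stands home in the switch and has turned with it, the round key is untouched, and the gripper is clear.

```bash
python3 -c "
from bench import ctrl, imaging, job
print(job.close_job())"
```

```text
the job is handed in; nothing more can be done
None
```

I handed the job in at about 11 s: the flat-bowed key is home in the switch, turned clockwise to its stop and released, and the round key is untouched in the stand; the hand-in returned no verdict.

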